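# Hang the bin on the bench rail and lock it

## Robot

A 6-joint arm with a two-finger parallel gripper is mounted at the origin on a cart in front of the work surface, level with it; the furniture and walls round the work are solid. World frame = base frame: x ahead of the robot, y to its left, z up, the work surface at z = 0. Lengths are in m, angles in degrees, forces in N, time in s.
With the tool pointing down it reaches from about 0.4 to 0.825 m from the base axis. Payload 7 kg.
Tool frame: the origin (TCP) lies at the very end of the fingers, on their centre line; the grasp point (between the pads) lies 19 mm behind it; z points along the fingers, y is the line along which they close (so a half turn about z gives the same grasp; the last joint's range is limited). The gripper opens to 88 mm and grips with 3 to 60 N. Pads are 19 mm wide; open, the fingers measure 130 mm over their backs; the gripper's body (78 mm by 193 mm) begins 47 mm behind the grasp point.
Start: joints at [-47.836, 20.546, 0.682, 0, -70.136, -16.507], TCP at [0.292, -0.608, 0.227] pointing down, gripper open.
Joint ranges: [-176.03, 176.03], [-82.01, 121.73], [-58.28, 71.71], [-173.87, 95.51], [-174.79, -0.11], [-173.66, 173.66]. Speed limits (degrees/s): [136.94, 136.94, 172.46, 180, 180, 180].

## Interface

Orientations are given as [roll, pitch, yaw] about the fixed x, y, z axes, in that order (R = Rz(yaw) Ry(pitch) Rx(roll)).
In Python, from plant import get_state, capture, close_job, regions_of gives the robot as it stands.
- The arm moves only by the tool jog_arm, never from a script. Its argument "moves" is a list of rows, each a list of 3 entries, a list of its own where there are three numbers: the shift along the tool's x, y, z in cm, then the turn about the tool's z in degrees, then the finger opening in cm, from 0 to 8.76. A call has 1 to 12 rows; each row shifts and turns the commanded pose from where the row before left it, along the tool's axes as they then stand; what a row does not reach is not made up. A row lasts 1/8 s, in which the tool goes at most 62.5 mm and 10.7 degrees, less where a joint would pass 70% of its speed; a pose out of reach is approached as far as the arm can. A call is refused whole if a number of a shift passes 6.25 or a number of a turn 10.7, either way. A call with a gripper value outside its range is refused whole. The fingers move at their own pace and stop on an object; "newtons" is the grip in N (left out, the last holds). Time passes only in rows, so rows that do not move let the fingers close. It gives the time, the measured TCP pose, the force, the opening and the grip force at its end, in the units of the state.
- get_state(): the state, without advancing time (a new reading comes with each control period).
- capture(name): name is "scene" or "top"; returns a dict with "pixels" (480x640x3 uint8, blue, green, red), "mtx" (3x3 intrinsics, pixels), "world_from_camera" (4x4, takes a point from camera to world coordinates). Camera axes: x right, y down, z forward; pixel columns grow to the right and rows downward; lengths in m; the calibration is good to about 2 mm. A picture is of the moment at which its call begins. There is no depth.
- close_job(): hands the job in; it is judged then, once.
Trained networks look in a picture, given as the dict that the camera call returned (one of the last four; its "shot" number tells which), for a name from the list of things; names that differ only in an ending like _2 or _b are one class to them, and where a whole thing is asked for, a point or a joint stands for the part that bears it (a point fixed in the world has none). Each returns a list of dicts, best first, with "confidence" (0 to 1); they miss things now and then, are a little off and sometimes report something else, mostly with a low value. They report only what shows in the picture. A call takes as long as a camera call.
- regions_of(picture, thing): "pixels" (480x640 bool, what is visible of it) and "pixel" ([column, row] in pixels, amid what is visible of it).
The state is a dict: "time_s": time; "joints": joint angles; "qd": joint speeds; "joint_torque": joint torques, N m; "tcp_pos": TCP position; "eef_rot": TCP orientation; "contact_force": force on the tool from outside, world axes, zero at the start; "moment": the same for the moment, N m; "gripper_width": finger opening in m; "gripper_force": force on a finger pad.
Only numpy, scipy, OpenCV 4.12 (cv2) and the standard library are available. Lean on these libraries where they do the work, as an engineer would, in place of code of your own. Each camera call takes 0.05 s, during which the arm holds its last target. There are 200 camera calls.

## Task

Hang the blue bin by its lip on the steel rail of the grey stand, between the two yellow marks, and let it swing down so that it hangs flat against the lower bar. Then lock it: turn the red knob clockwise until it clicks past its detent and its steel tongue lies over the bin's lip. Let go of everything, and leave the other things on the desk where they are.

Things in the scene. Friction and masses are not known exactly. Their poses are not given: they have to be found in the camera images.
- bin: Loose blue open-topped bin, 0.13 to 0.25 kg, standing upright. Origin: centre of the pocket's underside; z up, x from its front (white label) to its back. Pocket 50 (x) x 60 (y) mm outside, side walls 85 mm high, front 70, walls 3. Behind it a back plate 110 mm wide (y), 104 mm high, at x = 25 to 29 mm, with a lip along its top
- bin_grip (a point): centre of the bin's pocket, half-way up (42.5 mm above its underside), axes as the bin's. Take the bin from above across the two side walls of the pocket, 60 mm apart along y, in their upper half
- bin_lip (a point): on the bin: middle of the underside of its lip, at (37, 0, 100) mm in the bin's frame, axes as the bin's. The lip is 4 mm thick, goes back from the plate to x = 49 mm and turns down there (x = 45 to 49 mm) to z = 86 mm. The slot for the rail, between plate and turned-down edge, is 16 mm wide (x = 29 to 45) and open below
- bay (a point): on the rail's top face, on its centre line, half-way between the yellow marks (72 mm to either side): where bin_lip belongs. Axes are the stand's: x from front to back, y along the rail, z up. The rail is a steel bar 10 mm thick (x), 14 mm high, its top 150 mm above the desk. When the bin hangs flat, bin_lip lies about 3 mm in front of (-x) bay
- rail_stand: Fixed grey stand, its place and yaw vary. Origin: on the desk under its base; bay is at (20, -40, 150) mm, the knob's axis at (20, 100) mm. Base plate x -60 to 60, y -148 to 138 mm, 12 mm thick. The knob stands on a 46 mm square tower 155 mm high; at y = -133 mm stands an 18 mm post
- lower_bar (a point): middle of the top front edge of the lower bar, 73 mm below the rail's top and 13 mm in front of its centre line (the rail's own front is 5 mm in front of it). A bin lowered plumb would catch on it: bring the bin with its foot leaning 10 to 15 degrees to the front (-x), hook the lip, then let the foot swing in. Flat, the plate rests on it, 1 or 2 degrees off plumb
- knob_grip (a point): on the red knob's axis, at the height to grip it. Upright fluted round knob, 50 to 53 mm across, 34 mm high: from 23 mm below to 11 mm above this point, which is 36 mm above the rail's top and 140 mm to the +y side of bay. It can be taken from above at any yaw. Axes turn with the knob
- tongue_tip (a point): middle of the underside of the outer end of the steel tongue fixed to the knob's foot: 108 mm from the knob's axis, 16 mm wide, 5 mm thick, its underside 8 mm above the rail's top (4 mm above the lip of a bin that hangs there)
- lock_knob (a joint): angle of the red knob (rad), growing clockwise seen from above. 0 to 0.25 at the start: open, the tongue points out behind the stand. A spring resists with at most about 0.2 N m and turns it back to 0.3 if let go before 0.9; from 1.0 on, past the detent's peak, it snaps to its stop at 1.45 and stays, the tongue lying along the rail over the lip
- timer: white kitchen-style lab timer, 64x64x19 mm; bystander, origin under its centre
- marker_1: blue and white marker pen, 125 mm, lying; bystander, origin under its centre
- marker_3: red and white marker pen, 132 mm, lying; bystander, origin under its centre
- stain_bottle_1: amber dropper bottle, black cap, 30 mm across, 74 mm high; bystander, origin under its centre
- stain_bottle_2: amber dropper bottle, black cap, 30 mm across, 74 mm high; bystander, origin under its centre
- ethanol_bottle: white bottle with blue cap, 50 mm across, 125 mm high; bystander, origin under its centre
- petri_3: pink closed petri dish, 64 mm across; bystander, origin under its centre

How it is judged (in metres and radians):
On the way, in this order (a step that is already met when the one before it is completed fails the run):
1. the bin hangs by its lip on the rail between the marks, flat, while the knob is still open (x of bin_lip in the frame of bay between -0.007 and 0.007 m and y of bin_lip in the frame of bay between -0.018 and 0.018 m and z of bin_lip in the frame of bay between -0.003 and 0.003 m and angle between bin_lip's own z axis and vertical below 0.09 rad and linear speed of bin below 0.02 m/s and value of joint lock_knob below 0.9 rad), for 0.3 s.
2. the knob has clicked past its detent with the bin hanging (x of bin_lip in the frame of bay between -0.007 and 0.007 m and y of bin_lip in the frame of bay between -0.018 and 0.018 m and z of bin_lip in the frame of bay between -0.003 and 0.003 m and angle between bin_lip's own z axis and vertical below 0.09 rad and value of joint lock_knob above 1.28 rad), for 0.2 s.
At the end, for the whole second after the job is handed in: The bin hangs at rest on the rail: its lip's middle within 18 mm of the middle of the marks along the rail, 7 mm across it and 3 mm of the rail's top in height, the bin within 5 degrees of upright; the knob rests in its detent (above 1.28 rad), its tongue over the lip (all of step 2 and linear speed of bin below 0.02 m/s and angular speed of bin below 0.2 rad/s and velocity of joint lock_knob between -0.1 and 0.1 rad/s); the robot touches nothing.
It fails at once if a bystander is moved more than 30 mm or tipped over (distance of any of timer, marker_1, marker_3, stain_bottle_1, stain_bottle_2, ethanol_bottle, petri_3 from where it was at the start of the episode above 0.03 m or angle between any of stain_bottle_1, stain_bottle_2, ethanol_bottle's own z axis and vertical above 0.5 rad).
It also fails if it takes over 58 s, if anything falls off the work surface, if the arm or the gripper's body presses on something with over 40 N, if the wrist force passes 120 N, or if a joint passes its speed limit or range.

## Working session

There is one attempt and no reset: what is moved stays moved. The work goes in short steps, Python scripts to look and compute and a tool call to move; the robot and the scene stay as the last step left them, time stands still between calls to the robot, and variables do not carry over. Pictures are saved under pics/ and viewed, at most 10 in all, crops included, and the job is handed in when it is done.

Besides the shell and the picture viewer there is one more tool, called after "Call:" by a JSON object that holds its "api" and its "payload", one argument or row to a line. jog_arm: Moves the arm, as the interface text tells. Its arguments: {"type":"object","properties":{"moves":{"type":"array"},"newtons":{"type":"number"}},"required":["moves"]}

```bash
mkdir -p pics; ls; python3 - <<'E'
from plant import *
import cv2,numpy as np
np.set_printoptions(precision=4,suppress=True)
s=get_state();print(s)
for n in("scene","top"):
    p=capture(n);cv2.imwrite(f"pics/{n}0.png",p["pixels"]);print(n,p["mtx"].tolist());print(p["world_from_camera"])
    for t in["bin","rail_stand","lock_knob","tongue_tip","timer","marker_1","stain_bottle_1","ethanol_bottle","petri_3"]:
        for r in regions_of(p,t)[:2]:
            ys,xs=np.where(r["pixels"]);print(t,r["confidence"],r["pixel"],xs.min(),xs.max(),ys.min(),ys.max(),len(xs))
E
```

```text
pics
{'time_s': 0.0, 'joints': array([-47.835 ,  20.5907,   0.6328,  -0.0191, -70.1359, -16.5074]), 'qd': array([ 0.0568,  0.0049,  0.0036,  0.017 , -0.1324, -0.0517]), 'joint_torque': array([ -0.0013, -58.2716,  29.3043,   6.9968,   0.0068,  -0.0001]), 'tcp_pos': array([ 0.292 , -0.608 ,  0.2256]), 'eef_rot': array([ 179.9049,   -0.0095, -154.3489]), 'contact_force': array([ 0.8331,  0.5252, -0.2519]), 'moment': array([ 0.0146,  0.0446, -0.034 ]), 'gripper_force': 0.0, 'gripper_width': 0.08769017189387283}
scene [[544.1677575538895, 0.0, 309.9453016431115], [0.0, 544.1677575538895, 239.0225434598036], [0.0, 0.0, 1.0]]
[[-0.8937 -0.2124  0.3952  0.183 ]
 [-0.4487  0.4176 -0.7901  0.6716]
 [ 0.0028 -0.8834 -0.4685  0.6032]
 [ 0.      0.      0.      1.    ]]
bin 0.73 [392.4, 241.1] 365 414 207 272 2219
rail_stand 0.91 [260.5, 303.9] 181 327 214 378 11145
lock_knob 0.69 [223.2, 262.6] 181 246 246 279 1291
lock_knob 0.58 [201.2, 293.9] 185 212 281 298 425
tongue_tip 0.87 [228.2, 262.5] 180 247 245 279 1347
timer 0.84 [333.1, 391.9] 306 350 374 412 1484
timer 0.39 [258.3, 302.2] 180 327 
[... 640 characters left out ...]
35.6, 302.8] 404 471 283 329 2000
rail_stand 0.95 [270.6, 238.9] 190 350 168 278 9142
lock_knob 0.79 [212.0, 218.5] 190 225 169 241 1189
tongue_tip 0.72 [210.4, 219.8] 190 226 169 242 1198
tongue_tip 0.65 [249.1, 148.0] 233 263 126 164 879
timer 0.69 [215.5, 326.9] 198 231 311 345 941
marker_1 0.91 [322.2, 351.3] 292 355 343 357 281
marker_1 0.83 [271.4, 329.9] 243 295 313 349 278
stain_bottle_1 0.71 [396.9, 264.5] 388 406 255 271 252
stain_bottle_1 0.69 [388.1, 245.3] 379 397 234 252 280
ethanol_bottle 0.76 [248.3, 146.6] 233 263 126 164 847
ethanol_bottle 0.66 [210.8, 221.4] 191 225 169 241 1147
petri_3 0.63 [291.6, 158.9] 280 306 145 172 578
petri_3 0.61 [386.1, 244.1] 380 396 236 250 193
```

```bash
python3 - <<'E'
import cv2
a=cv2.imread("pics/top0.png")[110:370,170:490];cv2.imwrite("pics/t0c.png",cv2.resize(a,None,fx=2.3,fy=2.3,interpolation=cv2.INTER_CUBIC)[:600,:736])
a=cv2.imread("pics/scene0.png")[190:420,140:430];cv2.imwrite("pics/s0c.png",cv2.resize(a,None,fx=2.5,fy=2.5,interpolation=cv2.INTER_CUBIC))
E
```

```text
(no output)
```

View pics/t0c.png

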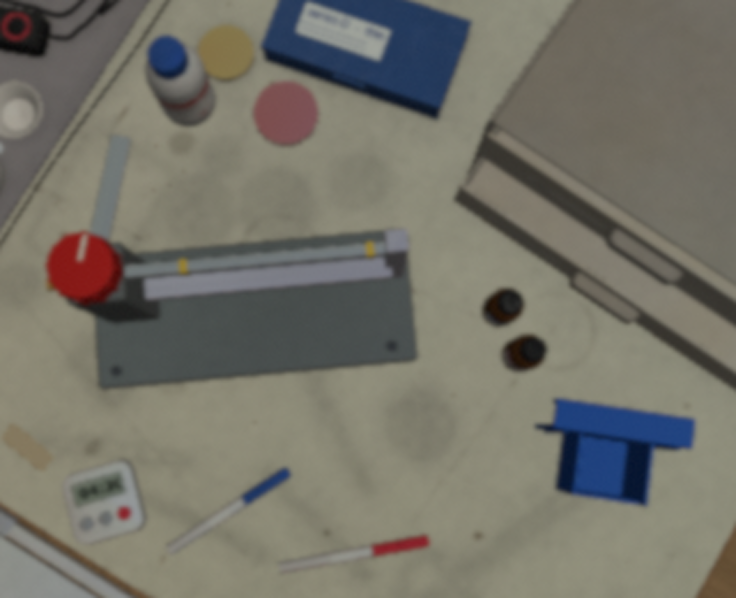

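View pics/s0c.png

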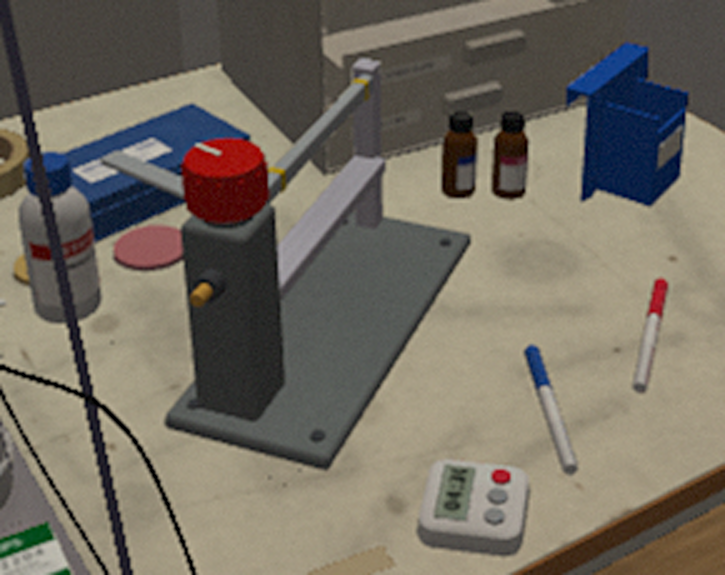

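The bin stands lower right in the top view (raw about 436,303), with its label towards the robot. The stand is upright at centre-left, with the knob at about (207,228) and the tongue pointing out behind. Two amber bottles stand between the bin and the stand. Next I'll fit the poses by silhouette in both views.

```bash
cat > h.py <<'E'
from plant import *
import cv2,numpy as np
from scipy.optimize import minimize
np.set_printoptions(precision=4,suppress=True)
def box(x0,x1,y0,y1,z0,z1): return np.array([[x,y,z] for x in(x0,x1) for y in(y0,y1) for z in(z0,z1)])/1000
c=lambda h,r,x,y,z0,z1:np.array([[x+r*np.cos(a),y+r*np.sin(a),z] for a in np.linspace(0,6.28,h) for z in(z0,z1)])/1000
BIN=[box(-25,-22,-30,30,0,70),box(-25,25,-30,-27,0,70),box(-22,25,-30,-27,0,85),box(-22,25,27,30,0,85),box(-25,25,-30,30,0,3),box(25,29,-55,55,0,104),box(25,49,-55,55,100,104),box(45,49,-55,55,86,104)]
STAND=[box(-60,60,-148,138,0,12),box(-3,43,77,123,0,155),box(11,29,-142,-124,0,153),box(15,25,-133,80,136,150),box(7,20,-128,77,60,77),c(24,26,20,100,163,197)]
def proj(p,P):
    M=np.linalg.inv(p["world_from_camera"]);q=(P@M[:3,:3].T+M[:3,3])@p["mtx"].T
    return q[:,:2]/q[:,2:]
def pose(v,P): # x,y,yaw,(pitch,z) 
    v=list(v)+[0]*(5-len(v));R=cv2.Rodrigues(np.array([0,0,v[2]]))[0]@cv2.Rodrigues(np.array([0,v[3],0.]))[0]
    return P@R.T+[v[0],v[1],v[4]]
def render(p,parts,v,S=4):
    m=np.zeros((480*S,640*S),np.uint8)
    for P in parts: cv2.fillConvexPoly(m,cv2.convexHull(((proj(p,pose(v,P))+.5)*S-.5).round().astype(np.int32)),1)
    return cv2.resize(m.astype(np.float32),(640,480),interpolation=cv2.INTER_AREA)
def fit(ps,masks,parts,v0,step):
    def f(v):
        t=0
        for p,m in zip(ps,masks):
            r=render(p,parts,v);t+=np.abs(r-m).sum()/m.sum()
        return t
    v0=np.array(v0,float)
    for k in range(2):
        r=minimize(f,v0,method="Nelder-Mead",options=dict(initial_simplex=np.vstack([v0]+[v0+np.eye(len(v0))[i]*step[i] for i in range(len(v0))]),xatol=1e-4,fatol=1e-4));v0=r.x
    return r.x,r.fun
def ray(p,uv,z):
    T=p["world_from_camera"];d=T[:3,:3]@np.linalg.solve(p["mtx"],[uv[0],uv[1],1]);return T[:3,3]+d*(z-T[2,3])/d[2]
def blue(p,m=None):
    h=cv2.cvtColor(p["pixels"],cv2.COLOR_BGR2HSV);return ((h[...,0]>100)&(h[...,0]<130)&(h[...,1]>120)).astype(float)
def mask(p,t): return regions_of(p,t)[0]["pixels"].astype(float)
E
python3 - <<'E'
from h import *
ps=[capture("scene"),capture("top")]
for n,parts,z,off in(("bin",BIN,.05,0),("rail_stand",STAND,.05,0)):
    ms=[mask(p,n) for p in ps]
    if n=="rail_stand": ms=[np.maximum(m,mask(p,"lock_knob")) for m,p in zip(ms,ps)]
    g=ray(ps[1],regions_of(ps[1],n)[0]["pixel"],z);print(n,g)
    best=min((fit(ps,ms,parts,[g[0],g[1],y],[.02,.02,.15]) for y in(-.2,.1)),key=lambda a:a[1]);print(best)
    for i in(0,1): print(fit([ps[i]],[ms[i]],parts,best[0],[.01,.01,.05]))
    for p,nm in zip(ps,"st"):
        im=p["pixels"].copy()if n=="bin" else cv2.imread(f"pics/o{nm}.png")
        for P in parts: cv2.polylines(im,[cv2.convexHull(proj(p,pose(best[0],P)).round().astype(np.int32))],True,(0,255,0)if n!="bin" else(0,255,255),1)
        cv2.imwrite(f"pics/o{nm}.png",im)
a=cv2.imread("pics/os.png")[200:390,170:430];b=cv2.imread("pics/ot.png")[150:350,180:480]
a=cv2.resize(a,(780,570));cv2.imwrite("pics/o_s.png",a);cv2.imwrite("pics/o_t.png",cv2.resize(b,(795,530)))
for n in("timer","marker_1","stain_bottle_1","ethanol_bottle","petri_3"):
    for r in regions_of(ps[1],n)[:2]: print(n,r["confidence"],ray(ps[1],r["pixel"],.03))
E
```

```text
bin [ 0.4955 -0.3349  0.05  ]
(array([ 0.4746, -0.3271, -0.1293]), np.float64(0.10979774380858079))
(array([ 0.4758, -0.3282, -0.1038]), np.float64(0.06297755491881567))
(array([ 0.4746, -0.3271, -0.1293]), np.float64(0.041507390417940875))Traceback (most recent call last):
  File "<stdin>", line 5, in <module>
  File "h.py", line 33, in mask
    def mask(p,t): return regions_of(p,t)[0]["pixels"].astype(float)
                          ~~~~~~~~~~~~~~~^^^
IndexError: list index out of range
```

```bash
cat > st.py <<'E'
from h import *
for k in range(6):
    ps=[capture("scene"),capture("top")]
    rs=[[regions_of(p,n) for n in("rail_stand","lock_knob")] for p in ps]
    if all(r and r[0]["confidence"]>.5 for q in rs for r in q): break
ms=[np.maximum(q[0][0]["pixels"],q[1][0]["pixels"]).astype(float) for q in rs]
# tongue is in the masks: drop what is away behind by adding it as a part
T=lambda a:[pose([.02,.1,0],P@cv2.Rodrigues(np.array([0,0,-a]))[0].T) for P in[box(0,108,-8,8,158,163)]]
def fitS(v0):
    def f(v): return sum(np.abs(render(p,STAND+T(v[3]),v[:3])-m).sum()/m.sum() for p,m in zip(ps,ms))
    v0=np.array(v0)
    for s in(1,.4,.2): r=minimize(f,v0,method="Nelder-Mead",options=dict(initial_simplex=np.vstack([v0,v0+np.diag([.02,.02,.1,.2])*s]),xatol=1e-4,fatol=1e-4));v0=r.x
    return r.x,r.fun
b=min((fitS([.57,-.03,y,.1]) for y in(0.1,-.1)),key=lambda a:a[1]);print(b,"z=(x,y,yaw,knob)")
np.save("stand.npy",b[0]);v=b[0]
B=np.array([0.4746,-0.3271,-0.1293])
for p,nm in zip(ps,"st"):
    im=p["pixels"].copy()
    for P in STAND+T(v[3]): cv2.polylines(im,[cv2.convexHull(proj(p,pose(v[:3],P)).round().astype(np.int32))],True,(0,255,0),1)
    for P in BIN: cv2.polylines(im,[cv2.convexHull(proj(p,pose(B,P)).round().astype(np.int32))],True,(0,255,255),1)
    im=im[200:390,170:430] if nm=="s" else im[150:350,180:480]
    cv2.imwrite(f"pics/o_{nm}.png",cv2.resize(im,None,fx=2.6,fy=2.6))
for n in("timer","marker_1","stain_bottle_1","ethanol_bottle","petri_3"):
    for r in regions_of(ps[1],n)[:2]: print(n,r["confidence"],ray(ps[1],r["pixel"],.03))
print("bay",pose(v[:3],np.array([[.02,-.04,.15]])),"knob",pose(v[:3],np.array([[.02,.1,.186]])))
E
python3 st.py
```

```text
Traceback (most recent call last):
  File "st.py", line 14, in <module>
    b=min((fitS([.57,-.03,y,.1]) for y in(0.1,-.1)),key=lambda a:a[1]);print(b,"z=(x,y,yaw,knob)")
  File "st.py", line 14, in <genexpr>
    b=min((fitS([.57,-.03,y,.1]) for y in(0.1,-.1)),key=lambda a:a[1]);print(b,"z=(x,y,yaw,knob)")
           ~~~~^^^^^^^^^^^^^^^^^
  File "st.py", line 12, in fitS
    for s in(1,.4,.2): r=minimize(f,v0,method="Nelder-Mead",options=dict(initial_simplex=np.vstack([v0,v0+np.diag([.02,.02,.1,.2])*s]),xatol=1e-4,fatol=1e-4));v0=r.x
                         ~~~~~~~~^^^^^^^^^^^^^^^^^^^^^^^^^^^^^^^^^^^^^^^^^^^^^^^^^^^^^^^^^^^^^^^^^^^^^^^^^^^^^^^^^^^^^^^^^^^^^^^^^^^^^^^^^^^^^^^^^^^^^^^^^^^^^
  File "st.py", line 10, in f
    def f(v): return sum(np.abs(render(p,STAND+T(v[3]),v[:3])-m).sum()/m.sum() for p,m in zip(ps,ms))
                     ~~~^^^^^^^^^^^^^^^^^^^^^^^^^^^^^^^^^^^^^^^^^^^^^^^^^^^^^^^^^^^^^^^^^^^^^^^^^^^^^
  File "st.py", line 10, in <genexpr>
    def f(v): return sum(np.abs(render(p,STAND+T(v[3]),v[:3])-m).sum()/m.sum() for p,m in zip(ps,ms))
                                               ~^^^^^^
  File "st.py", line 8, in <lambda>
    T=lambda a:[pose([.02,.1,0],P@cv2.Rodrigues(np.array([0,0,-a]))[0].T) for P in[box(0,108,-8,8,158,163)]]
                ~~~~^^^^^^^^^^^^^^^^^^^^^^^^^^^^^^^^^^^^^^^^^^^^^^^^^^^^^
  File "h.py", line 13, in pose
    v=list(v)+[0]*(5-len(v));R=cv2.Rodrigues(np.array([0,0,v[2]]))[0]@cv2.Rodrigues(np.array([0,v[3],0.]))[0]
                               ~~~~~~~~~~~~~^^^^^^^^^^^^^^^^^^^^^^
cv2.error: OpenCV(4.12.0) /io/opencv/modules/calib3d/src/calibration_base.cpp:151: error: (-210:Unsupported format or combination of formats) The matrices must have 32f or 64f data type in function 'Rodrigues'
```

```bash
sed -i 's/np.array(\[0,0,v\[2\]\])/np.array([0,0,float(v[2])])/; s/np.array(\[0,v\[3\],0.\])/np.array([0,float(v[3]),0])/' h.py; timeout 300 python3 st.py
```

```text
(array([ 0.6081, -0.0209,  0.1195,  0.2814]), np.float64(0.10192216252851347)) z=(x,y,yaw,knob)
timer 0.65 [0.4354 0.1    0.03  ]
marker_1 0.7 [ 0.3984 -0.1178  0.03  ]
marker_1 0.55 [ 0.4339 -0.0185  0.03  ]
stain_bottle_1 0.7 [ 0.566  -0.2587  0.03  ]
stain_bottle_1 0.61 [ 0.6108 -0.2481  0.03  ]
ethanol_bottle 0.61 [0.8095 0.0443 0.03  ]
petri_3 0.79 [ 0.7789 -0.044   0.03  ]
bay [[ 0.6327 -0.0583  0.15  ]] knob [[0.616  0.0807 0.186 ]]
```

View pics/o_t.png

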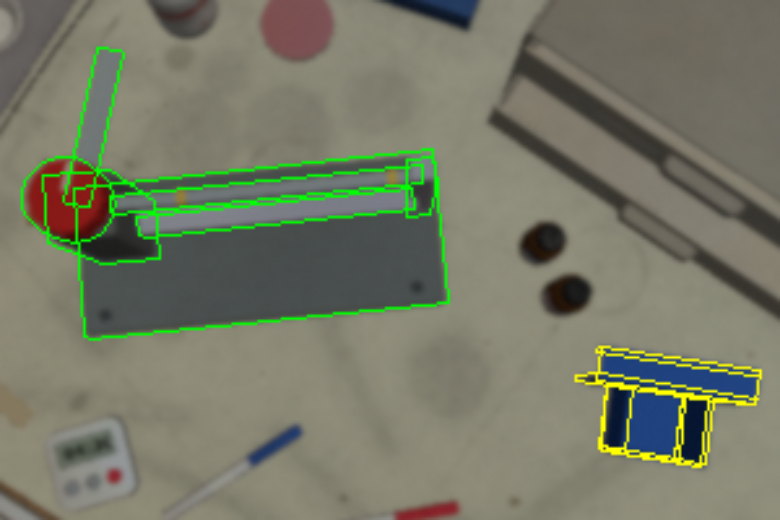

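View pics/o_s.png

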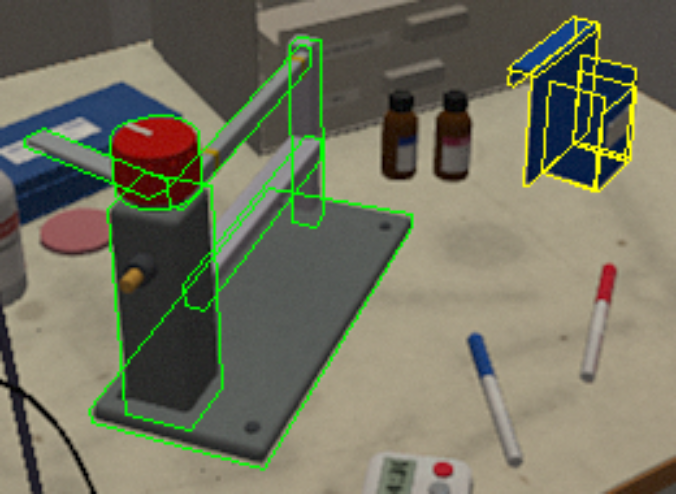

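The overlays agree with both views to about 1–2 px. I'll check the bay and knob against the yellow marks (top view, raw about (249,225) and (331,218)) and the bin against a top/scene triangulation.

```bash
python3 - <<'E'
from h import *
v=np.load("stand.npy")[:3]
for n in("scene","top"):
    p=capture(n);h=cv2.cvtColor(p["pixels"],cv2.COLOR_BGR2HSV)
    y=((h[...,0]>17)&(h[...,0]<32)&(h[...,1]>110)&(h[...,2]>90)).astype(np.uint8)
    k,l,st,c=cv2.connectedComponentsWithStats(y)
    for s in(72,-72):
        e=proj(p,pose(v,np.array([[.02,-.04+s/1000,.15]])))[0]
        j=[i for i in range(1,k) if np.hypot(*(c[i]-e))<8]
        for i in j: print(n,s,"exp",e,"got",c[i],st[i],ray(p,c[i],.15 if n=="top" else .147))
    r=(((h[...,0]<8)|(h[...,0]>172))&(h[...,1]>150)).astype(np.uint8)
    k,l,st,c=cv2.connectedComponentsWithStats(r);i=1+np.argmax(st[1:,4]);m=(l==i).astype(float)
    print(n,"knob",st[i],fit([p],[m],[STAND[5]],v,[.01,.01,.0]) if 0 else "")
    f=lambda q:np.abs(render(p,[c_ for c_ in[np.array([[.026*np.cos(a),.026*np.sin(a),z] for a in np.linspace(0,6.28,30) for z in(.163,.197)])]],[q[0],q[1],0])-m).sum()
    x0=pose(v,np.array([[.02,.1,0]]))[0][:2];print(x0,minimize(f,x0,method="Nelder-Mead",options=dict(initial_simplex=np.array([x0,x0+[.01,0],x0+[0,.01]]))).x)
E
```

```text
scene 72 exp [249.879  258.0302] got [250.0667 257.8667] [247 257   7   3  15] [0.6271 0.0082 0.147 ]
scene -72 exp [282.7522 222.2329] got [283.7778 222.1111] [281 221   6   3   9] [ 0.6429 -0.1364  0.147 ]
scene knob [212 245  35  34 950] 
[0.616  0.0807] [0.6186 0.078 ]
top 72 exp [248.9325 225.1845] got [249.0588 225.3529] [248 223   3   6  17] [0.6238 0.013  0.15  ]
top -72 exp [330.0421 216.8128] got [330.3125 217.8125] [329 215   3   7  16] [ 0.6395 -0.1303  0.15  ]
top knob [191 212  32  31 699] 
[0.616  0.0807] [0.6165 0.0776]
```

```bash
cat > mv.py <<'E'
from plant import get_state
import numpy as np,sys
# usage: mv.py x y z yaw -> shift in tool axes (cm) AFTER the turn, turn about tool z (deg)
s=get_state();t=[float(a) for a in sys.argv[1:5]]
turn=(s["eef_rot"][2]-t[3]+180)%360-180
y=np.radians(t[3]);d=np.array(t[:3])-s["tcp_pos"]
print("t",s["time_s"],"tcp",s["tcp_pos"].round(4),s["eef_rot"].round(2),"turn",round(turn,2),"shift_after_turn",(100*np.array([np.cos(y)*d[0]+np.sin(y)*d[1],np.sin(y)*d[0]-np.cos(y)*d[1],-d[2]])).round(2),"F",s["contact_force"].round(1),"w",round(s["gripper_width"],4),"j",s["joints"].round(0))
E
python3 mv.py .4657 -.326 .16 -187.2
```

```text
t 2.35 tcp [ 0.2922 -0.6084  0.2266] [ 180.     -0.   -154.34] turn 32.86 shift_after_turn [-13.67  30.2    6.66] F [ 1.2 -0.8 -0.1] w 0.0872 j [-48.  21.   1.   0. -70. -17.]
```

Call:
{"api": "jog_arm", "payload": {
  "moves": [
    [[0,0,0],10.7,8.76],
    [[0,0,0],10.7,8.76],
    [[0,0,0],10.7,8.76],
    [[-2,4,0],0.8,8.76],
    [[-2,5,0],0,8.76],
    [[-2,5,0],0,8.76],
    [[-2,5,0.6],0,8.76],
    [[-2,5,2],0,8.76],
    [[-2,4,2],0,8.76],
    [[-1.7,2.2,2],0,8.76],
    [[0,0,0],0,8.76],
    [[0,0,0],0,8.76]
  ]
}}

```text
time_s: 3.85
tcp_pos: [0.4658, -0.326, 0.161]
eef_rot: [-180.0, 0.0, 172.8]
contact_force: [-0.1, -0.1, 0.5]
gripper_width: 0.0876
gripper_force: 0.0
```

```bash
python3 mv.py .4657 -.326 .049 -187.2
```

```text
t 3.85 tcp [ 0.4658 -0.326   0.161 ] [-1.7998e+02  1.0000e-02  1.7278e+02] turn -0.02 shift_after_turn [1.00e-02 0.00e+00 1.12e+01] F [-0.1 -0.1  0.5] w 0.0876 j [-15.  14. -18.   0. -58. -82.]
```

Call:
{"api": "jog_arm", "payload": {
  "moves": [
    [[0,0,5],0,8.76],
    [[0,0,4],0,8.76],
    [[0,0,2.2],0,8.76],
    [[0,0,0],0,5.5],
    [[0,0,0],0,5.5],
    [[0,0,0],0,5.5],
    [[0,0,0],0,5.5],
    [[0,0,-1],0,5.5],
    [[0,0,-2],0,5.5],
    [[0,0,0],0,5.5]
  ],
  "newtons": 15
}}

```text
time_s: 5.1
tcp_pos: [0.4668, -0.326, 0.0803]
eef_rot: [-180.0, 0.2, 172.8]
contact_force: [-0.5, 0.6, -2.1]
gripper_width: 0.0602
gripper_force: 15.0
```

```bash
python3 mv.py .5267 -.0712 .17 -173.4
```

```text
t 5.1 tcp [ 0.4668 -0.326   0.0803] [-179.97    0.18  172.78] turn -13.82 shift_after_turn [-8.88 24.63 -8.97] F [-0.5  0.6 -2.1] w 0.0602 j [-15.  19. -24.   0. -48. -82.]
```

Call:
{"api": "jog_arm", "payload": {
  "moves": [
    [[0,0,-3],-3,5.5],
    [[0,0,-3],-5,5.5],
    [[0,0,-3],-5.8,5.5],
    [[-0.9,2.6,0],0,5.5],
    [[-1,3,0],0,5.5],
    [[-1,3,0],0,5.5],
    [[-1,3,0],0,5.5],
    [[-1,3,0],0,5.5],
    [[-2,4,0],0,5.5],
    [[-2,4,0],0,5.5],
    [[0,2,0],0,5.5],
    [[0,0,0],0,5.5]
  ]
}}

```text
time_s: 6.6
tcp_pos: [0.5256, -0.0699, 0.1679]
eef_rot: [180.0, -0.1, -173.3]
contact_force: [0.2, -0.8, -1.6]
gripper_width: 0.0595
gripper_force: 15.0
```

Call:
{"api": "jog_arm", "payload": {
  "moves": [
    [[0,0,0],0,5.5],
    [[0,0,0],0,5.5]
  ],
  "newtons": 5
}}

```text
time_s: 6.85
tcp_pos: [0.5258, -0.0719, 0.1684]
eef_rot: [-180.0, -0.0, -173.5]
contact_force: [0.9, -0.4, -1.0]
gripper_width: 0.0605
gripper_force: 5.0
```

```bash
cat > bf.py <<'E'
from h import *
import sys
s=get_state();t=s["tcp_pos"];yaw=np.radians(s["eef_rot"][2])+np.pi
pr=[capture("scene"),capture("top")];ps=[];ms=[]
gc=t+[0,0,.019]
for p in pr:
    m=blue(p).astype(np.uint8);e=proj(p,gc[None])[0]
    w=np.zeros_like(m);cv2.circle(w,tuple(e.round().astype(int).tolist()),70,1,-1);m&=w
    cv2.imwrite(f"pics/m{len(ps)}.png",m*255)
    ps.append(p);ms.append(m.astype(float))
# only model edges that blue explains; unseen (occluded by gripper) pixels not counted: cost = blue outside model + model pixels that are clearly desk/stand
G=[box(-10,10,30,55,-19,200),box(-10,10,-55,-30,-19,200),box(-45,45,-100,100,45,220)]
occ=[]
for p in ps: occ.append(render(p,G,[t[0],t[1],yaw,0,t[2]+.019])>.2)
def f(v):
    a=0
    for p,m,o in zip(ps,ms,occ):
        r=render(p,BIN,v);d=np.abs(r-m)
        d[o&(m==0)]=0;a+=d.sum()/m.sum()
    return a
best=None
for pt in(0,-.2):
    R=cv2.Rodrigues(np.array([0,0,yaw]))[0]@cv2.Rodrigues(np.array([0,pt,0.]))[0]
    b=gc-R@np.array([-.009,0,.068]);v0=np.array([b[0],b[1],yaw,pt,b[2]])
    for k in(1,.5,.25):
        r=minimize(f,v0,method="Nelder-Mead",options=dict(initial_simplex=np.vstack([v0,v0+np.diag([.008,.008,.06,.12,.008])*k]),xatol=1e-4,fatol=1e-4,maxfev=250));v0=r.x
    if best is None or r.fun<best.fun: best=r
v=best.x;print("bin",v,"cost",best.fun,"pitch_deg",np.degrees(v[3]))
BAY=np.array([.632,-.059,.150]);a=.115
L=pose(v,np.array([[.037,0,.1]]))[0];d=L-BAY
print("lip in bay frame mm",1000*np.array([np.cos(a)*d[0]+np.sin(a)*d[1],-np.sin(a)*d[0]+np.cos(a)*d[1],d[2]]),"t",s["time_s"],"tcp",t,"F",s["contact_force"].round(1),"w",s["gripper_width"].round(4))
if len(sys.argv)>1:
    o=[]
    for p in ps:
        im=p["pixels"].copy()
        for P in BIN: cv2.polylines(im,[cv2.convexHull(proj(p,pose(v,P)).round().astype(np.int32))],True,(0,255,255),1)
        e=proj(p,L[None])[0].astype(int);o.append(cv2.resize(im[max(0,e[1]-90):,max(0,e[0]-75):][:200,:150],(390,520)))
    cv2.imwrite(sys.argv[1],np.hstack(o))
E
python3 bf.py pics/b1.png
```

```text
bin [ 0.5357 -0.0756  0.1266  0.0006  0.1185] cost 0.570421381774866 pitch_deg 0.032061283855037113Traceback (most recent call last):
  File "bf.py", line 31, in <module>
    print("lip in bay frame mm",1000*np.array([np.cos(a)*d[0]+np.sin(a)*d[1],-np.sin(a)*d[0]+np.cos(a)*d[1],d[2]]),"t",s["time_s"],"tcp",t,"F",s["contact_force"].round(1),"w",s["gripper_width"].round(4))
                                                                                                                                                                               ^^^^^^^^^^^^^^^^^^^^^^^^
AttributeError: 'float' object has no attribute 'round'
```

```bash
sed -i 's/s\["gripper_width"\].round(4)/s["gripper_width"]/; s/for pt in(0,-.2)/for pt in(0,.2)/' bf.py; python3 bf.py pics/b1.png
```

```text
bin [ 0.5353 -0.074   0.1361 -0.0019  0.1197] cost 0.5759068737920445 pitch_deg -0.11130239896432753
lip in bay frame mm [-61.0145  -2.9916  69.7495] t 6.95 tcp [ 0.5259 -0.0719  0.1685] F [-0.1 -0.7 -2.2] w 0.060181661304935956
```

View pics/b1.png

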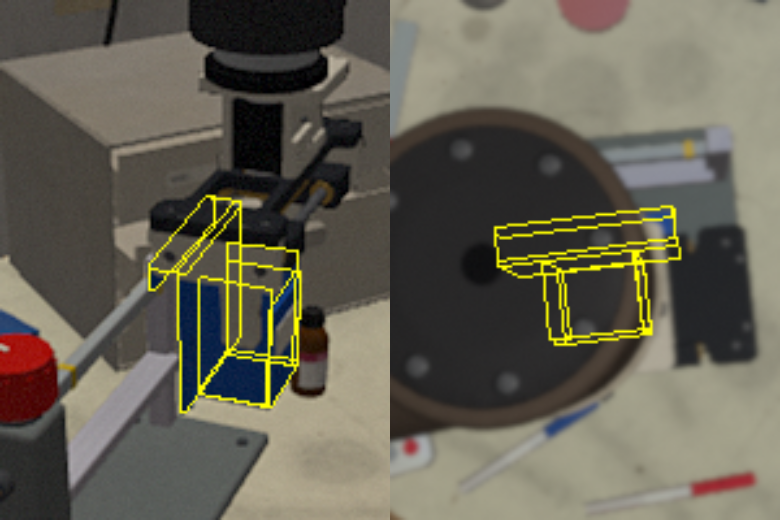

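Scene crop: the bin hangs plumb in the fingers, its foot visible at about (185–270, 400) in the crop, and the gripper hides it in the top view. At 5 N it hasn't tilted. I'll tilt it by pushing the lower edge of its plate gently against the rail's front, which also gives me the exact x by touch.

Call:
{"api": "jog_arm", "payload": {
  "moves": [
    [[0,0,-1],0,5.5],
    [[0,0,-1.05],0,5.5],
    [[-2,0,0],0,5.5],
    [[-2,0,0],0,5.5],
    [[-1,0,0],0,5.5],
    [[-0.5,0,0],0,5.5],
    [[0,0,0],0,5.5],
    [[0,0,0],0,5.5]
  ],
  "newtons": 8
}}

```text
time_s: 8.05
tcp_pos: [0.5802, -0.065, 0.1891]
eef_rot: [180.0, -0.0, -173.4]
contact_force: [-0.2, 0.5, -1.3]
gripper_width: 0.0598
gripper_force: 8.0
```

Call:
{"api": "jog_arm", "payload": {
  "moves": [
    [[-0.3,0,0],0,5.5],
    [[0,0,0],0,5.5]
  ],
  "newtons": 5
}}

```text
time_s: 8.3
tcp_pos: [0.5838, -0.0646, 0.1892]
eef_rot: [-180.0, 0.0, -173.4]
contact_force: [-0.7, 0.3, -1.4]
gripper_width: 0.06
gripper_force: 5.0
```

Call:
{"api": "jog_arm", "payload": {
  "moves": [
    [[-0.3,0,0],0,5.5],
    [[0,0,0],0,5.5]
  ]
}}

```text
time_s: 8.55
tcp_pos: [0.5868, -0.0642, 0.189]
eef_rot: [-180.0, 0.0, -173.4]
contact_force: [-0.1, 0.1, -1.3]
gripper_width: 0.0602
gripper_force: 5.0
```

Call:
{"api": "jog_arm", "payload": {
  "moves": [
    [[-0.3,0,0],0,5.5],
    [[0,0,0],0,5.5]
  ]
}}

```text
time_s: 8.8
tcp_pos: [0.5898, -0.0639, 0.189]
eef_rot: [-180.0, -0.0, -173.4]
contact_force: [-0.4, -0.4, -2.2]
gripper_width: 0.0603
gripper_force: 5.0
```

Call:
{"api": "jog_arm", "payload": {
  "moves": [
    [[-0.3,0,0],0,5.5],
    [[0,0,0],0,5.5]
  ]
}}

```text
time_s: 9.05
tcp_pos: [0.5927, -0.0636, 0.189]
eef_rot: [-180.0, -0.0, -173.4]
contact_force: [-1.0, 0.1, -2.0]
gripper_width: 0.0599
gripper_force: 5.0
```

Call:
{"api": "jog_arm", "payload": {
  "moves": [
    [[-0.3,0,0],0,5.5],
    [[0,0,0],0,5.5]
  ]
}}

```text
time_s: 9.3
tcp_pos: [0.5958, -0.0632, 0.189]
eef_rot: [-180.0, 0.0, -173.4]
contact_force: [0.5, -0.1, -2.7]
gripper_width: 0.0601
gripper_force: 5.0
```

```bash
cat > tilt.py <<'E'
from h import *
import sys
# 1-D: pitch from the scene view with the grip axis known; lower parts only
s=get_state();t=s["tcp_pos"];yaw=np.radians(s["eef_rot"][2])+np.pi;gc=t+[0,0,.019]
p=capture("scene");m=blue(p).astype(np.uint8);e=proj(p,gc[None])[0].round().astype(int)
w=np.zeros_like(m);w[e[1]-5:e[1]+75,e[0]-45:e[0]+45]=1
G=[box(-11,11,30,56,-19,200),box(-11,11,-56,-30,-19,200),box(-45,45,-100,100,45,220)]
o=(render(p,G+[],[t[0],t[1],yaw,0,t[2]+.019])>.2)
use=(w==1)&~(o)
def f(v,img=False):
    R=cv2.Rodrigues(np.array([0,0,yaw]))[0]@cv2.Rodrigues(np.array([0,float(v[0]),0]))[0]
    b=gc-R@np.array([-.009+v[1],0,.068+v[2]]);q=[b[0],b[1],yaw,v[0],b[2]]
    return q if img else np.abs(render(p,BIN,q)-m)[use].sum()
rs=[minimize(f,np.array([a,0,0.]),method="Nelder-Mead",options=dict(initial_simplex=np.array([[a,0,0],[a+.08,0,0],[a,.004,0],[a,0,.004]]),maxfev=150)) for a in(0,.1,.2)]
r=min(rs,key=lambda r:r.fun);q=f(r.x,True)
print("pitch",np.degrees(r.x[0]),"grip slip mm",r.x[1:]*1000,"cost",[round(x.fun) for x in rs],"t",s["time_s"],"tcp",t,"F",s["contact_force"].round(1))
BAY=np.array([.632,-.059,.150]);a=.115;d=pose(q,np.array([[.037,0,.1]]))[0]-BAY
print("lip in bay mm",1000*np.array([np.cos(a)*d[0]+np.sin(a)*d[1],-np.sin(a)*d[0]+np.cos(a)*d[1],d[2]]))
if len(sys.argv)>1:
    raw=p["pixels"].copy();im=raw.copy()
    for P in BIN: cv2.polylines(im,[cv2.convexHull(proj(p,pose(q,P)).round().astype(np.int32))],True,(0,255,255),1)
    k=[cv2.resize(i[e[1]-60:e[1]+90,e[0]-65:e[0]+65],(390,450),interpolation=cv2.INTER_CUBIC) for i in(raw,im)];cv2.imwrite(sys.argv[1],np.hstack(k))
E
python3 tilt.py pics/t1.png
```

```text
pitch 3.837290883851315 grip slip mm [ 3.1803 -1.306 ] cost [268, 269, 271] t 9.3 tcp [ 0.5958 -0.0632  0.189 ] F [ 0.5 -0.1 -2.7]
lip in bay mm [ 8.4898 -0.0684 88.3929]
```

View pics/t1.png

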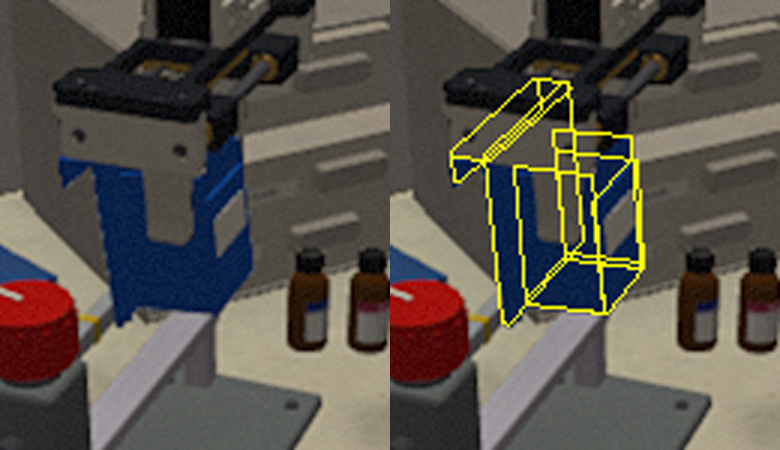

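The raw crop shows the bin's foot at about (120,322) held back by the rail and the plate edge leaning, about 6°. A bit more push is needed.

Call:
{"api": "jog_arm", "payload": {
  "moves": [
    [[-0.2,0,0],0,5.5],
    [[-0.2,0,0],0,5.5],
    [[0,0,0],0,5.5]
  ]
}}

```text
time_s: 9.72
tcp_pos: [0.5998, -0.0627, 0.189]
eef_rot: [-180.0, 0.0, -173.4]
contact_force: [-0.8, -0.1, -1.3]
gripper_width: 0.0599
gripper_force: 5.0
```

```bash
python3 tilt.py pics/t2.png
```

```text
pitch 8.870274655298509 grip slip mm [ 2.9351 -1.1087] cost [276, 275, 276] t 9.725 tcp [ 0.5998 -0.0627  0.189 ] F [-0.8 -0.1 -1.3]
lip in bay mm [15.2004 -0.037  84.0975]
```

Call:
{"api": "jog_arm", "payload": {
  "moves": [
    [[0.5,0,0],0,5.5],
    [[0.96,0,0],0,5.5],
    [[0,0,1],0,5.5],
    [[0,0,1.5],0,5.5],
    [[0,0,1.5],0,5.5],
    [[0,0,1],0,5.5],
    [[0,0,0],0,5.5],
    [[0,0,0],0,5.5]
  ],
  "newtons": 7
}}

```text
time_s: 10.78
tcp_pos: [0.5854, -0.0644, 0.1393]
eef_rot: [-180.0, 0.0, -173.4]
contact_force: [0.0, -0.5, -1.8]
gripper_width: 0.0601
gripper_force: 7.0
```

```bash
python3 tilt.py pics/t3.png
```

```text
pitch 8.686860170293272 grip slip mm [ 2.947  -0.9597] cost [267, 266, 266] t 10.775 tcp [ 0.5854 -0.0644  0.1393] F [ 0.  -0.5 -1.8]
lip in bay mm [ 0.6298 -0.086  34.3371]
```

View pics/t3.png

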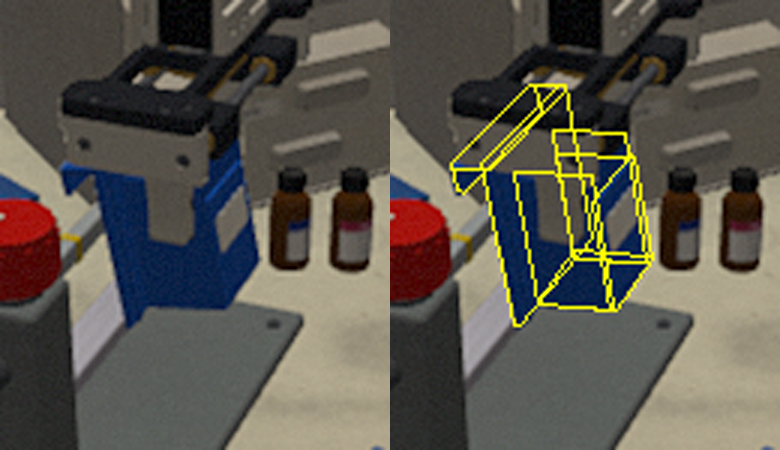

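The bin hangs tilted by about 9–10°. Its lip is about 34 mm above the rail and lines up with the slot, so I'll lower it.

Call:
{"api": "jog_arm", "payload": {
  "moves": [
    [[0,0,1],0,5.5],
    [[0,0,0.8],0,5.5],
    [[0,0,0],0,5.5]
  ]
}}

```text
time_s: 11.2
tcp_pos: [0.5843, -0.0645, 0.12]
eef_rot: [180.0, -0.1, -173.5]
contact_force: [-0.2, -0.2, -1.5]
gripper_width: 0.0599
gripper_force: 7.0
```

Call:
{"api": "jog_arm", "payload": {
  "moves": [
    [[0,0,0.5],0,5.5],
    [[0,0,0.3],0,5.5],
    [[0,0,0],0,5.5]
  ]
}}

```text
time_s: 11.58
tcp_pos: [0.5849, -0.0644, 0.1128]
eef_rot: [180.0, -0.0, -173.4]
contact_force: [-0.6, 0.2, -1.7]
gripper_width: 0.0602
gripper_force: 7.0
```

Call:
{"api": "jog_arm", "payload": {
  "moves": [
    [[0,0,0.2],0,5.5],
    [[0,0,0.2],0,5.5],
    [[0,0,0],0,5.5]
  ]
}}

```text
time_s: 11.95
tcp_pos: [0.5851, -0.0644, 0.1091]
eef_rot: [180.0, 0.0, -173.4]
contact_force: [-0.2, 1.0, -1.4]
gripper_width: 0.0599
gripper_force: 7.0
```

```bash
python3 tilt.py pics/t4.png
```

```text
pitch 8.0981702264674 grip slip mm [ 3.29   -1.2238] cost [257, 256, 254] t 11.95 tcp [ 0.5851 -0.0644  0.1091] F [-0.2  1.  -1.4]
lip in bay mm [-0.2618 -0.014   4.9276]
```

Call:
{"api": "jog_arm", "payload": {
  "moves": [
    [[0,0,0.2],0,5.5],
    [[0,0,0],0,5.5]
  ]
}}

```text
time_s: 12.25
tcp_pos: [0.5857, -0.0644, 0.1074]
eef_rot: [-180.0, 0.1, -173.4]
contact_force: [1.6, 0.4, -0.4]
gripper_width: 0.0603
gripper_force: 7.0
```

Call:
{"api": "jog_arm", "payload": {
  "moves": [
    [[0,0,0.2],0,5.5],
    [[0,0,0],0,5.5]
  ]
}}

```text
time_s: 12.5
tcp_pos: [0.5861, -0.0643, 0.1056]
eef_rot: [-180.0, 0.1, -173.4]
contact_force: [3.3, 0.4, 2.3]
gripper_width: 0.0597
gripper_force: 7.0
```

Call:
{"api": "jog_arm", "payload": {
  "moves": [
    [[0,0,0.2],0,5.5],
    [[0,0,0],0,5.5]
  ]
}}

```text
time_s: 12.75
tcp_pos: [0.5854, -0.0644, 0.1035]
eef_rot: [-180.0, 0.0, -173.4]
contact_force: [2.1, 1.0, 4.4]
gripper_width: 0.06
gripper_force: 7.0
```

```bash
python3 tilt.py pics/t4.png
```

```text
pitch 3.0442344506753325 grip slip mm [ 2.5256 -2.1037] cost [222, 223, 222] t 12.75 tcp [ 0.5854 -0.0644  0.1035] F [2.1 1.  4.4]
lip in bay mm [-1.704   0.0049  4.2295]
```

View pics/t4.png

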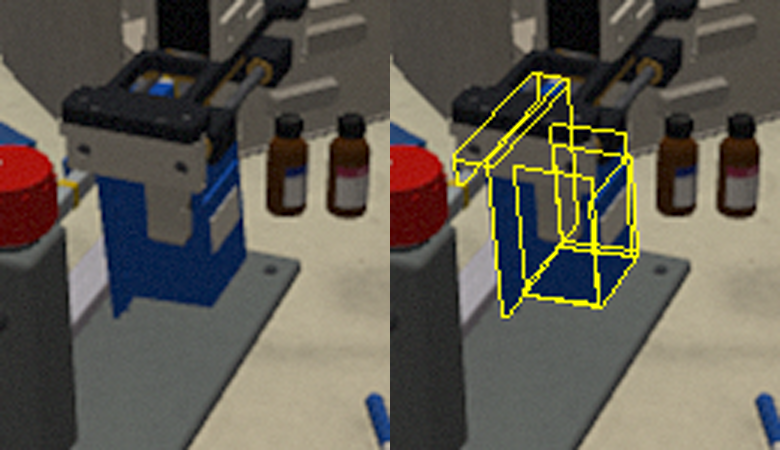

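The lip touched at about the expected height, past where the turned-down edge would have landed on the rail, and the bin is swinging upright. It is hooked, so I'll release.

Call:
{"api": "jog_arm", "payload": {
  "moves": [
    [[0,0,0],0,5.5],
    [[0,0,0],0,7],
    [[0,0,0],0,8.76],
    [[0,0,0],0,8.76],
    [[0,0,0],0,8.76],
    [[0,0,0],0,8.76]
  ],
  "newtons": 3
}}

```text
time_s: 13.55
tcp_pos: [0.5849, -0.0645, 0.103]
eef_rot: [180.0, -0.0, -173.4]
contact_force: [-0.4, -0.6, 1.0]
gripper_width: 0.0874
gripper_force: 0.0
```

```bash
python3 tilt.py pics/t5.png; python3 mv.py .5854 -.0644 .22 -173.4
```

```text
pitch 2.0095025404830618 grip slip mm [ 2.756  -1.7647] cost [237, 237, 236] t 13.55 tcp [ 0.5849 -0.0645  0.103 ] F [-0.4 -0.6  1. ]
lip in bay mm [-2.9697 -0.0618  4.233 ]
t 13.6 tcp [ 0.585  -0.0645  0.103 ] [-1.8000e+02 -1.0000e-02 -1.7344e+02] turn -0.04 shift_after_turn [ -0.04   0.   -11.7 ] F [ 0.6  0.6 -0.3] w 0.0875 j [ 13.  19. -20.   0. -52. -96.]
```

View pics/t5.png

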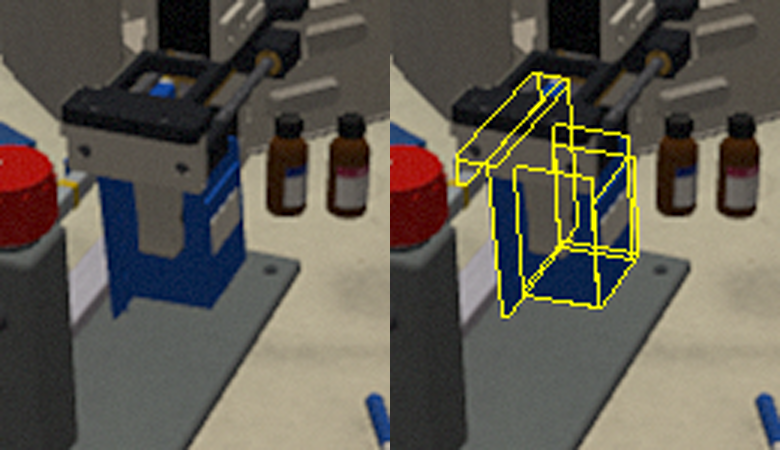

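Released. The bin hangs at about 2° with its lip about 3 mm in front of the bay centre, which is the flat pose. Next I'll rise clear, turn back for joint room, and go above the knob.

Call:
{"api": "jog_arm", "payload": {
  "moves": [
    [[0,0,-2],0,8.76],
    [[0,0,-4],0,8.76],
    [[0,0,-4],-10,8.76],
    [[0,0,-3],-10,8.76],
    [[0,0,0],-10,8.76],
    [[0,0,0],-10,8.76],
    [[0,0,0],-10,8.76],
    [[0,0,0],-10,8.76],
    [[0,0,0],-10,8.76],
    [[-3,0.3,0],0,8.76],
    [[-4,0,0],0,8.76],
    [[-4,0,0],0,8.76]
  ]
}}

```text
time_s: 15.1
tcp_pos: [0.6078, 0.0442, 0.2332]
eef_rot: [-180.0, 0.0, -103.5]
contact_force: [0.9, 0.7, 1.0]
gripper_width: 0.0878
gripper_force: 0.0
```

Call:
{"api": "jog_arm", "payload": {
  "moves": [
    [[-3.7,0,0],0,8.76],
    [[0,0,0],0,8.76],
    [[0,0,0],0,8.76]
  ]
}}

```text
time_s: 15.48
tcp_pos: [0.616, 0.0791, 0.2329]
eef_rot: [180.0, -0.0, -103.4]
contact_force: [-0.3, 0.3, 0.4]
gripper_width: 0.0878
gripper_force: 0.0
```

```bash
python3 mv.py .6165 .0790 .169 -103.4; python3 - <<'E'
from h import *
p=capture("scene");m=blue(p).astype(np.uint8);BAY=np.array([.632,-.059,.150])
v0=np.array([BAY[0]-.040*.993,BAY[1]-.040*.115,.115,.03,.05])
e=proj(p,pose(v0,np.array([[0,0,.05]])))[0].round().astype(int);w=np.zeros_like(m);w[e[1]-60:e[1]+60,e[0]-50:e[0]+50]=1;m&=w
f=lambda v:np.abs(render(p,BIN,v)-m).sum()/m.sum()
for k in(1,.5,.25): r=minimize(f,v0,method="Nelder-Mead",options=dict(initial_simplex=np.vstack([v0,v0+np.diag([.006,.006,.04,.06,.006])*k]),maxfev=250));v0=r.x
d=pose(v0,np.array([[.037,0,.1]]))[0]-BAY;a=.115
print(v0,r.fun,"lip in bay mm",1000*np.array([np.cos(a)*d[0]+np.sin(a)*d[1],-np.sin(a)*d[0]+np.cos(a)*d[1],d[2]]),"pitch",np.degrees(v0[3]))
cv2.imwrite("pics/k1.png",cv2.resize(p["pixels"][180:380,170:400],None,fx=2.6,fy=2.6))
E
```

```text
t 15.475 tcp [0.616  0.0791 0.2329] [ 1.7997e+02 -2.0000e-02 -1.0342e+02] turn -0.02 shift_after_turn [ 0.   -0.05  6.39] F [-0.3  0.3  0.4] w 0.0878 j [ 25.  15.  -6.  -0. -69. -39.]
[ 0.5908 -0.0659  0.143   0.0364  0.052 ] 0.11226647867465633 lip in bay mm [-1.1078 -1.0376  0.5849] pitch 2.0853260756749514
```

View pics/k1.png

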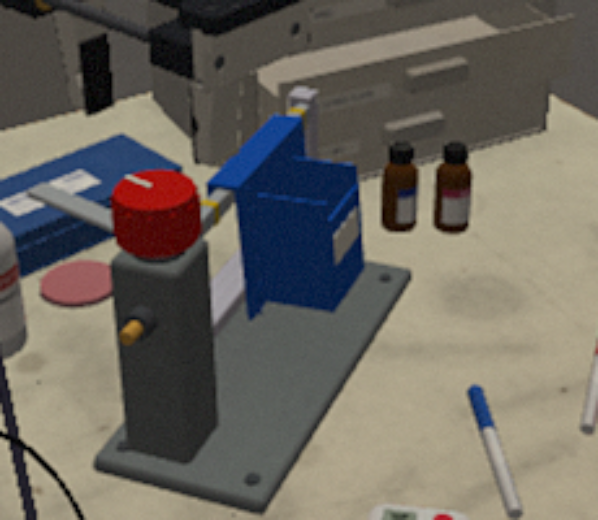

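The bin hangs flat with its lip at (−1, −1, +0.6) mm from the bay, and the fingers straddle the knob. Now I'll grip and turn it.

Call:
{"api": "jog_arm", "payload": {
  "moves": [
    [[0,0,3],0,8.76],
    [[0,0,2],0,8.76],
    [[0,0,1.3],0,8.76],
    [[0,0,0],0,8.76],
    [[0,0,0],0,4.5],
    [[0,0,0],0,4.5],
    [[0,0,0],0,4.5],
    [[0,0,0],0,4.5],
    [[0,0,0],0,4.5]
  ],
  "newtons": 30
}}

```text
time_s: 16.65
tcp_pos: [0.6163, 0.0794, 0.1703]
eef_rot: [-180.0, 0.0, -103.4]
contact_force: [-0.7, -0.2, 1.0]
gripper_width: 0.0497
gripper_force: 30.0
```

Call:
{"api": "jog_arm", "payload": {
  "moves": [
    [[0,0,0],6,4.5],
    [[0,0,0],6,4.5],
    [[0,0,0],6,4.5],
    [[0,0,0],6,4.5],
    [[0,0,0],6,4.5],
    [[0,0,0],0,4.5]
  ]
}}

```text
time_s: 17.4
tcp_pos: [0.6157, 0.0797, 0.1702]
eef_rot: [180.0, -0.0, -133.4]
contact_force: [-3.9, 3.0, 3.2]
gripper_width: 0.0495
gripper_force: 30.0
```

Call:
{"api": "jog_arm", "payload": {
  "moves": [
    [[0,0,0],6,4.5],
    [[0,0,0],6,4.5],
    [[0,0,0],6,4.5],
    [[0,0,0],6,4.5],
    [[0,0,0],6,4.5],
    [[0,0,0],6,4.5],
    [[0,0,0],0,4.5]
  ]
}}

```text
time_s: 18.27
tcp_pos: [0.6153, 0.0804, 0.1702]
eef_rot: [179.9, -0.1, -169.4]
contact_force: [-7.2, 5.9, 5.1]
gripper_width: 0.0495
gripper_force: 30.0
```

```bash
python3 mv.py .616 .0795 .23 -169; python3 - <<'E'
from plant import get_state
print(get_state()["moment"])
E
```

```text
t 18.275 tcp [0.6153 0.0804 0.1702] [ 1.7991e+02 -6.0000e-02 -1.6943e+02] turn -0.43 shift_after_turn [-0.06 -0.1  -5.98] F [-7.2  5.9  5.1] w 0.0495 j [  25.   18.  -11.   -0.  -61. -105.]
[ 2.03771261  2.41067787 -0.07458477]
```

Call:
{"api": "jog_arm", "payload": {
  "moves": [
    [[0,0,0],3,4.5],
    [[0,0,0],0,4.5],
    [[0,0,0],0,6.5],
    [[0,0,0],0,8.76],
    [[0,0,0],0,8.76],
    [[0,0,0],0,8.76],
    [[0,0,0],0,8.76]
  ]
}}

```text
time_s: 19.15
tcp_pos: [0.6163, 0.0791, 0.17]
eef_rot: [-180.0, -0.0, -172.4]
contact_force: [0.7, -0.5, -0.8]
gripper_width: 0.087
gripper_force: 0.0
```

Call:
{"api": "jog_arm", "payload": {
  "moves": [
    [[0,0,-3],0,8.76],
    [[0,0,-5],0,8.76],
    [[0,0,-5],0,8.76],
    [[3,0,0],0,8.76],
    [[5,0,0],0,8.76],
    [[5,0,0],0,8.76],
    [[5,0,0],0,8.76],
    [[0,0,0],0,8.76]
  ]
}}

```text
time_s: 20.15
tcp_pos: [0.4354, 0.0549, 0.3012]
eef_rot: [179.9, 0.1, -172.4]
contact_force: [1.7, 0.7, -0.3]
gripper_width: 0.0872
gripper_force: 0.0
```

```bash
python3 - <<'E'
from h import *
np.set_printoptions(suppress=True,precision=3)
v=np.array([.632-.0159,0,.115]);BAY=np.array([.632,-.059,.150])
K=np.array([.6162,.0795]);ps=[capture("scene"),capture("top")]
# grey level along a ring 70-100 mm from the axis at z .163: is the tongue where expected, and blue lip covered?
for p,n in zip(ps,"st"):
    h=cv2.cvtColor(p["pixels"],cv2.COLOR_BGR2HSV)
    for th in(.2,.3,1.2,1.35,1.45,1.55):
        a=.115-th;P=np.array([[K[0]+r*np.cos(a),K[1]+r*np.sin(a),.163] for r in(.07,.09,.1,.106,.115)])
        print(n,th,[h[int(round(y)),int(round(x))].tolist() for x,y in proj(p,P)])
    m=blue(p).astype(np.uint8)
    if n=="s":
        # bin fit again, tongue in front of part of the lip
        v0=np.array([.592,-.064,.115,.036,.05]);e=proj(p,pose(v0,np.array([[0,0,.05]])))[0].round().astype(int)
        w=np.zeros_like(m);w[e[1]-60:e[1]+60,e[0]-50:e[0]+50]=1;m&=w
        f=lambda q:np.abs(render(p,BIN,q)-m).sum()/m.sum()
        for k in(1,.5,.25): r=minimize(f,v0,method="Nelder-Mead",options=dict(initial_simplex=np.vstack([v0,v0+np.diag([.006,.006,.04,.06,.006])*k]),maxfev=250));v0=r.x
        d=pose(v0,np.array([[.037,0,.1]]))[0]-BAY;a=.115
        print(r.fun,"lip",1000*np.array([np.cos(a)*d[0]+np.sin(a)*d[1],-np.sin(a)*d[0]+np.cos(a)*d[1],d[2]]),"pitch",np.degrees(v0[3]))
    t=regions_of(p,"tongue_tip");print([(r["confidence"],r["pixel"],np.where(r["pixels"])[1].min(),np.where(r["pixels"])[1].max(),np.where(r["pixels"])[0].min(),np.where(r["pixels"])[0].max()) for r in t[:2]])
    print("tongue tip expected locked",proj(p,np.array([[K[0]+.108*np.cos(.115-1.45),K[1]+.108*np.sin(.115-1.45),.163]])))
s=get_state();print(s["time_s"],s["tcp_pos"],s["contact_force"])
E
```

```text
s 0.2 [[107, 152, 109], [18, 18, 184], [143, 6, 161], [135, 3, 157], [109, 146, 112]]
s 0.3 [[108, 142, 113], [17, 10, 174], [19, 12, 176], [109, 19, 146], [108, 149, 111]]
s 1.2 [[1, 255, 160], [108, 165, 113], [23, 54, 174], [25, 48, 170], [24, 44, 170]]
s 1.35 [[0, 247, 163], [23, 49, 166], [23, 43, 165], [24, 48, 164], [9, 27, 66]]
s 1.45 [[35, 27, 159], [23, 48, 169], [13, 37, 62], [20, 33, 70], [19, 29, 71]]
s 1.55 [[70, 6, 139], [45, 7, 139], [30, 2, 141], [104, 26, 145], [111, 185, 143]]
0.14340518816222142 lip [-1.889 -0.59   0.78 ] pitch 1.3946637977950005
[(0.59, [234.9, 261.3], np.int64(213), np.int64(261), np.int64(242), np.int64(279))]
tongue tip expected locked [[253.023 239.224]]
t 0.2 [[26, 38, 153], [25, 39, 151], [26, 37, 145], [26, 37, 138], [26, 36, 140]]
t 0.3 [[25, 38, 154], [26, 37, 150], [27, 38, 140], [26, 37, 144], [26, 36, 148]]
t 1.2 [[25, 36, 135], [27, 36, 134], [27, 36, 136], [27, 36, 136], [27, 35, 138]]
t 1.35 [[27, 37, 139], [26, 38, 135], [27, 35, 137], [26, 37, 137], [27, 36, 141]]
t 1.45 [[60, 8, 99], [109, 20, 101], [40, 7, 106], [28, 29, 130], [25, 36, 136]]
t 1.55 [[90, 14, 129], [90, 14, 129], [90, 14, 128], [107, 32, 127], [109, 203, 127]]
[(0.57, [211.7, 227.1], np.int64(190), np.int64(270), np.int64(211), np.int64(241)), (0.39, [388.1, 241.4], np.int64(379), np.int64(397), np.int64(235), np.int64(251))]
tongue tip expected locked [[270.157 214.587]]
20.35 [0.438 0.056 0.3  ] [ 1.147  0.934 -0.073]
```

The tongue is steel-grey along the rail direction out to about 106 mm, with the blue lip just beyond it, and it no longer shows behind the stand. The bin's lip is at (−1.9, −0.6, 0.8) mm with 1.4° of lean, and the arm is clear. Handing in.

```bash
python3 -c "
from plant import close_job
print(close_job())"
```

```text
the job is handed in; nothing more can be done
None
```

The job is handed in (the call gave no verdict): the last pictures showed the bin hanging flat between the marks, its lip about 2 mm from the bay point, the knob's tongue over the lip, and the arm clear at 20 s of the 58 s. I didn't re-measure the other objects at the end.

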